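Slide the plate carrier through the shield and along the bent rail to its stop

TASK

A plate carrier hangs by its ring on the bent guide rail, on the loading side of the splash shield. Slide it along the rail, round the first bend, through the window in the shield (your hand does not fit through: let the carrier hang and take its grip bar again from the far side), round the second bend and right up against the end stop, and leave it hanging there. Leave the two bottles, the cup and the timer that stand round the rail where they are, upright.

Things in the scene. Friction and masses are not known exactly. Their poses are not given: they have to be found in the camera images.
- rail: Fixed guide rail: bent steel rod, 10 mm thick, its axis level 130 mm above the worktop, both ends turned down to a foot. Origin on the worktop below the window; z up, x along the first leg in the direction of travel. From above: first leg along +x, 60 degree bend to the right, middle leg, 60 degree bend to the right, last leg along (-0.5, -0.866). Bends rounded at 50 mm radius of the axis.
- start_stop (a point): On the rod's axis at the face of the stop where the first leg begins; in the rail's frame at (-184.5, 103, 130) mm. The stops are dark steel collars on the rod, 36 mm across, 14 mm long.
- corner_1 (a point): Corner point where the axes of first and middle leg would meet; in the rail's frame at (-59.5, 103, 130) mm. The rounded bend begins 29 mm before it and ends 29 mm after it.
- window (a point): Point on the rod's axis in the middle of the window, in the rail's frame at (0, 0, 130) mm; x along the middle leg in the direction of travel, z up. The shield is an upright aluminium sheet across the middle leg here: 6 mm thick, 130 mm wide, 235 mm high; its window is 56 mm wide (centred on the rod) and reaches from 22 to 205 mm above the worktop. Low feet, 25 mm long, on its far side.
- corner_2 (a point): Corner point where the axes of middle and last leg would meet; in the rail's frame at (59.5, -103, 130) mm. The bend begins 29 mm before and ends 29 mm after it. The last leg runs straight from there to the face of the end stop at (19.5, -172.3, 130) mm.
- park (a point): Middle of the carrier's ring when it hangs on the rod and touches the end stop: 10 mm before the stop's face, 125 mm above the worktop (5 mm below the rod's axis).
- carrier: Loose carrier, 150 x 40 x 134 mm, 0.2 to 0.33 kg. Origin in the middle of its ring; x along the ring's axis and the bar, with the travel; z up. Ring: outside 40, bore 20, 20 mm long; hangs 5 mm below the rod's axis. Grey grip bar on a 16 x 10 mm neck: 150 long, 14 wide, 16 high, its middle 52 mm above the origin. Below, a heavy plate holder 76 long, 10 thick, down to -74 mm, keeps it upright.
- bottle_small: Small bottle, about 36 mm across and 62 mm high, loose, standing inside the bends of the rail before the shield. Origin in the middle of its foot, z up.
- cup: Lidded specimen cup, 58 mm across and 66 mm high, loose, standing inside the bends of the rail. Origin in the middle of its foot, z up.
- bottle_back: Bottle, 48 mm across and 78 mm high, loose, standing beyond the shield, outside the middle leg. Origin in the middle of its foot, z up.
- timer: Flat timer, 66 x 66 x 19 mm, loose, lying outside the second bend. Origin in the middle of its underside, z up.
There are look-alikes about, which are no part of the job. What is shaped like the cup but green is not meant.

How it is judged (in metres and radians):
On the way:
1. the carrier's ring is through the shield's window, on the middle leg (x of carrier in the frame of window above 0.03 m), for 0.1 s.
At the end, for the whole second after the job is handed in: The carrier hangs still and upright (within 0.2 rad) on the rail with the middle of its ring within 5 mm of the park point (against the end stop); bottles, cup and timer stand upright within 30 mm of where they were (horizontal distance between carrier and park below 0.005 m and z of carrier in the frame of park between -0.005 and 0.005 m and angle between carrier's own z axis and vertical below 0.2 rad and linear speed of carrier below 0.02 m/s and distance of each of bottle_small, cup, bottle_back, timer from where it was at the start of the episode below 0.03 m and angle between each of bottle_small, cup, bottle_back, timer's own z axis and vertical below 0.3 rad); the robot touches nothing.
It fails at once if a bottle, the cup or the timer is knocked over (angle between any of bottle_small, cup, bottle_back, timer's own z axis and vertical above 0.8 rad).
It also fails if it takes over 54 s, if anything falls off the work surface, if the arm or the gripper's body presses on something with over 40 N, if the wrist force passes 120 N, or if a joint passes its speed limit or range.

ROBOT

A 6-joint arm with a two-finger parallel gripper is mounted at the origin on a cart in front of the work surface, level with it; the furniture and walls round the work are solid. World frame = base frame: x ahead of the robot, y to its left, z up, the work surface at z = 0. Lengths are in m, angles in degrees, forces in N, time in s.
With the tool pointing down it reaches from about 0.325 to 0.925 m from the base axis. Payload 3.1 kg.
Tool frame: the origin (TCP) lies at the very end of the fingers, on their centre line; the grasp point (between the pads) lies 19 mm behind it (manip.grip_point_offset is the distance from the TCP to the grasp point, in m); y points along the fingers, z is the direction in which the jaws open and shut, and the axes are right-handed (so a half turn about y gives the same grasp; the last joint's range is limited). The gripper opens to 85 mm and grips with 20 to 120 N. Pads are 22 mm wide; open, the fingers measure 114 mm over their backs; the gripper's body (76 mm by 85 mm) begins 54 mm behind the grasp point. The pads swing forward as they close: fully open they stand 13 mm farther back than shut.
Start: joints at [65.306, 12.427, 92.441, -0, 75.132, -6.429], TCP at [0.196, 0.594, 0.231] pointing down, gripper open.
Joint ranges: [-157.48, 157.48], [-44.54, 120.13], [17.64, 146.25], [-64.5, 244.5], [7.68, 150.69], [-147.95, 147.95]. Speed limits (degrees/s): [159.86, 159.86, 180, 180, 180, 180].

INTERFACE

Orientations are given as [roll, pitch, yaw] about the fixed x, y, z axes, in that order (R = Rz(yaw) Ry(pitch) Rx(roll)).
In Python, from workcell import read_state, viewer, ticket, manip gives the robot as it stands. The module is installed in compiled form; this text tells all that it offers.
- The arm moves only by the tool send_rows, never from a script. Its argument "steps" is a list that holds one entry, the list of rows, each a list of 7 numbers: the turn, a rotation vector about the tool's x, y, z in rad, then the shift along the tool's x, y, z in m, then the opening, from -1 (shut) to 1 (fully open). A call has 1 to 5 rows; each row is the pose to reach, as a shift and turn from the pose commanded when the call began, along the tool's axes at that moment; what a row does not reach only later rows make up. A row lasts 1/12 s, in which the tool goes at most 41.7 mm and 7.16 degrees, less where a joint would pass 70% of its speed; a pose out of reach is approached as far as the arm can. A call with a gripper value outside its range is refused whole. The fingers move at their own pace and stop on an object; "squeeze" is the grip in N (left out, the last holds). Time passes only in rows, so rows that repeat a pose let the fingers close. It gives the time, the measured TCP pose, the force and the opening at its end, in the units of the state.
- read_state(): the state, without advancing time (a new reading comes with each control period).
- viewer.snapshot(name): name is "scene" or "top" or "wrist"; returns (picture, depth): 384x512x3 uint8, blue, green, red; 384x512 float32, m along the optical axis (not along the pixel's ray), 0 where there is no reading.
- viewer.calibration(name): a dict with "fx", "fy", "cx", "cy" (pixels), "dist_coeffs" ([k1, k2, p1, p2, k3] as OpenCV has them; the pictures are not rectified), "R" (3x3) and "t" (3): a world point X has camera coordinates R X + t. Camera axes: x right, y down, z forward; pixel columns grow to the right and rows downward; lengths in m; the calibration is good to about 2 mm. A picture is of the moment at which its call begins: read the wrist's pose just before it. calibration takes no time and is no camera call; for the wrist camera it gives the pose at the moment of the call.
- ticket.finish_job(): hands the job in, once; it reports no verdict.
The state is a dict: "t": time; "joints": joint angles; "dq": joint speeds; "tau": joint torques, N m; "ee_pos": TCP position; "eef_rot": TCP orientation; "contact_force": force on the tool from outside, world axes, zero at the start; "torque": the same for the moment, N m; "finger_gap": finger opening in m.
Only numpy, scipy, OpenCV 4.12 (cv2) and the standard library are available. Lean on these libraries where they do the work, as an engineer would, in place of code of your own. Each camera call takes 0.05 s, during which the arm holds its last target. There are 200 camera calls.

## Working session

There is one attempt and no reset: what is moved stays moved. The work goes in short steps, Python scripts to look and compute and a tool call to move; the robot and the scene stay as the last step left them, time stands still between calls to the robot, and variables do not carry over. Pictures are saved under pics/ and viewed, about 8 in all and at most 12, crops included, and the job is handed in when it is done.

Besides the shell and the picture viewer there is one more tool, called in YAML: its name, and indented under it one key for each argument. send_rows: Moves the arm, as the interface text tells. Its arguments: {"type":"object","properties":{"steps":{"type":"array","items":{"type":"array","items":{"type":"array","items":{"type":"number"}}}},"squeeze":{"type":"number"}},"required":["steps"]}

```bash
mkdir -p pics; ls
python3 - <<'E'
from workcell import read_state, viewer, manip
import cv2,numpy as np
print(read_state(), manip.grip_point_offset)
for n in ("scene","top"):
    p,d=viewer.snapshot(n); cv2.imwrite(f"pics/{n}0.png",p); np.save(f"pics/{n}0d.npy",d)
    c=viewer.calibration(n); print(n,{k:np.round(v,4).tolist() for k,v in c.items()})
a=cv2.imread("pics/scene0.png");b=cv2.imread("pics/top0.png")
E
```

```text
pics
{'t': 0.0, 'joints': array([ 6.53065453e+01,  1.24776923e+01,  9.25277197e+01, -1.82122191e-04,
        7.51303037e+01, -6.42932725e+00]), 'dq': array([ 0.02355046,  0.02062919, -0.03899071, -0.07502835,  0.01543204,
       -0.03020579]), 'tau': array([ 6.15380832e-04, -3.96858644e+01, -3.03847361e+01, -1.80294587e-04,
        9.85983526e-03,  1.83368849e-05]), 'ee_pos': array([0.19552541, 0.59278745, 0.22996505]), 'eef_rot': array([-9.01348818e+01,  1.50222900e-02, -1.82640982e+01]), 'contact_force': array([-0.5165673 , -0.74156372,  1.15194478]), 'torque': array([ 0.03028804, -0.02920979, -0.00506228]), 'finger_gap': 0.08530735563455952} 0.0187
scene {'fx': 384.497, 'fy': 384.497, 'cx': 253.3195, 'cy': 187.8607, 'dist_coeffs': [-0.0741, 0.0, 0.0, 0.0, 0.0], 'R': [[0.8394, -0.5433, 0.0178], [-0.2649, -0.4374, -0.8594], [0.4747, 0.7166, -0.5111]], 't': [-0.3631, 0.3047, 0.6283]}
top {'fx': 417.192, 'fy': 417.192, 'cx': 257.7217, 'cy': 189.967, 'dist_coeffs': [-0.1105, 0.0, 0.0, 0.0, 0.0], 'R': [[-0.0239, -0.9997, -0.0009], [-0.994, 0.0238, -0.1065], [0.1065, -0.0017, -0.9943]], 't': [0.1438, 0.5227, 1.1681]}
```

View pics/top0.png

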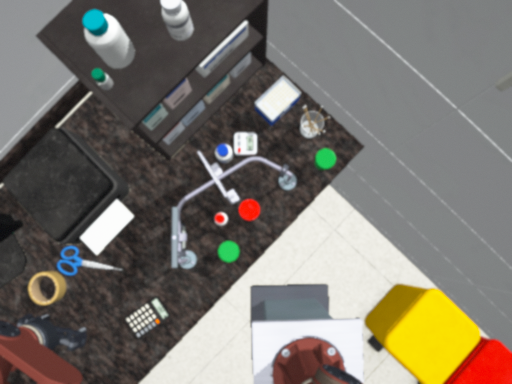

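View pics/scene0.png

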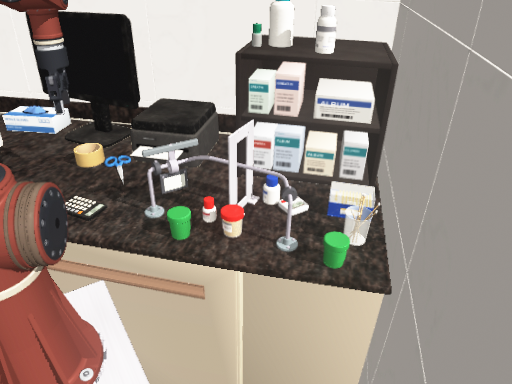

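Top view: the carrier is on the first leg at about (178,240). The shield is at (217,177), the small bottle at (221,218), the cup at (249,209), the back bottle at (223,152) and the timer at (245,143). The look-alikes are the green cups at (228,251) and (325,158), plus the white bottles on the shelf. Next I'll fit the rail from the depth data.

```bash
cat > h.py <<'E'
import numpy as np,cv2
from workcell import read_state, viewer
def cloud(n,d,c=None):
    "world points of every pixel"
    c=c or viewer.calibration(n); K=np.array([[c["fx"],0,c["cx"]],[0,c["fy"],c["cy"]],[0,0,1]])
    v,u=np.mgrid[:384,:512]; uv=np.stack([u,v],-1).reshape(-1,1,2).astype(float)
    r=cv2.undistortPoints(uv,K,np.array(c["dist_coeffs"])).reshape(384,512,2)
    P=np.dstack([r*d[...,None],d]); return (P-np.array(c["t"]))@np.array(c["R"])
def proj(n,X,c=None):
    c=c or viewer.calibration(n); K=np.array([[c["fx"],0,c["cx"]],[0,c["fy"],c["cy"]],[0,0,1]])
    return cv2.projectPoints(np.array(X,float).reshape(-1,1,3),cv2.Rodrigues(np.array(c["R"]))[0],np.array(c["t"]),K,np.array(c["dist_coeffs"]))[0].reshape(-1,2)
E
python3 - <<'E'
from h import *
p=cv2.imread("pics/top0.png");d=np.load("pics/top0d.npy")
P=cloud("top",d); z=P[...,2]
print(P[251,205],P[220,200], P[290,150])
s=np.s_[125:285,150:320]
zz=np.clip(z[s]/0.25,0,1)*255
a=cv2.resize(p[s],None,fx=4,fy=4,interpolation=cv2.INTER_CUBIC)[:, :]
b=cv2.applyColorMap(zz.astype(np.uint8),cv2.COLORMAP_JET); b=cv2.resize(b,None,fx=2.3,fy=2.3,interpolation=0)
b=cv2.resize(b,(400,376));a=cv2.resize(a,(400,376))
cv2.imwrite("pics/c1.png",np.hstack([a,b]))
E
```

```text
[ 0.35455645  0.28856606 -0.00158165] [ 0.44491954  0.30204147 -0.00169942] [0.24505278 0.44980588 0.00317728]
```

View pics/c1.png

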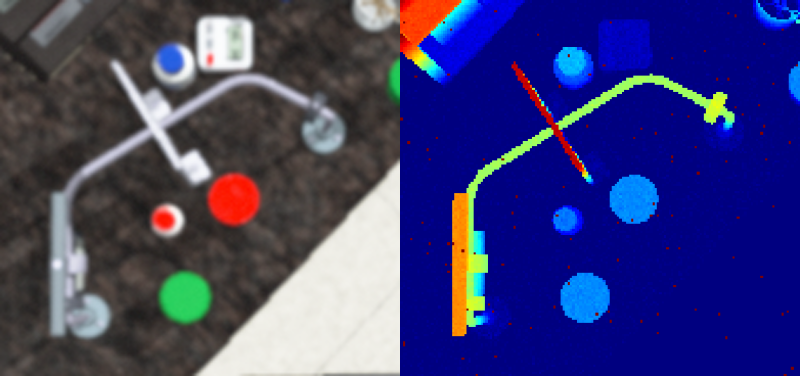

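The left crop shows the carrier's bar on the first leg and the grey stops at both ends. The depth map on the right is clean: the rail is green at about 0.13 m, the bar orange at about 0.185 m, and the shield's top edge dark red. I can fit lines to this.

```bash
cat >> h.py <<'E'
def rz(a): a=np.radians(a); return np.array([[np.cos(a),-np.sin(a)],[np.sin(a),np.cos(a)]])
def line(Q):
    vx,vy,x,y=cv2.fitLine(Q.astype(np.float32),cv2.DIST_HUBER,0,.001,.001).ravel(); return np.array([x,y]),np.array([vx,vy])
E
python3 - <<'E'
from h import *
d=np.load("pics/top0d.npy");P=cloud("top",d); z=P[...,2]
m=np.zeros(z.shape,bool); m[125:285,150:320]=1
v,u=np.mgrid[:384,:512]
rail=m&(z>.122)&(z<.142)
S=lambda q:P[q][:,:2]
mid=S(rail&(u>189)&(u<245)&(abs(u-217)>6)); last=S(rail&(u>265)&(u<278)); first=S(rail&(u<182)&(v>214)&(v<222))
bar=m&(z>.17)&(z<.2)&(u<190); sh=m&(z>.22)&(z<.25)&(u>190)&(v<210)&(v>145)
for n,q in(("mid",mid),("last",last),("first",first),("bar",S(bar)),("shield",S(sh))):
    c,k=line(q); print(n,len(q),c.round(4),np.degrees(np.arctan2(k[1],k[0])).round(2))
    if n=="mid":M=c,k
    if n=="last":L=c,k
    if n=="shield":H=c,k
X=lambda a,b:a[0]+a[1]*np.linalg.solve(np.c_[a[1],-b[1]],b[0]-a[0])[0]
print("corner2",X(M,L),"window",X(M,H))
print("z",np.median(z[bar]),np.median(z[sh]),np.median(z[rail]))
c,k=line(S(bar)); s=(S(bar)-c)@k; print("bar ends",c+k*s.min(),c+k*s.max(), np.ptp(s))
hsv=cv2.cvtColor(cv2.imread("pics/top0.png"),cv2.COLOR_BGR2HSV)
for n,(a,b,lo,hi) in dict(small=(205,240,.045,.07),cup=(235,265,.05,.075),back=(212,236,.06,.09),timer=(232,260,.012,.025)).items():
    q=m&(u>a)&(u<b)&(z>lo)&(z<hi)
    q&={'small':(v>208)&(v<230),'cup':(v>195)&(v<225),'back':(v>140)&(v<162),'timer':(v>128)&(v<158)}[n]
    Q=S(q); print(n,len(Q),np.median(Q,0).round(4),np.ptp(Q,0).round(3))
E
```

```text
mid 193 [0.5548 0.2271] -58.91
last 50 [0.579  0.0883] 58.51
first 14 [0.4462 0.3371] 4.72
bar 455 [0.4339 0.3421] 2.37
shield 137 [0.5461 0.2409] 31.71
corner2 [0.60897565 0.13733831] window [0.546422   0.24108002]
z 0.1839337473817543 0.23403267751443263 0.13337344672310442
bar ends [0.32333267 0.33753026] [0.67751716 0.35220694] 0.3544884556391217
small 80 [0.4472 0.2379] [0.035 0.067]
cup 336 [0.4697 0.1569] [0.056 0.056]
back 119 [0.6342 0.2279] [0.031 0.032]
timer 415 [0.6656 0.1679] [0.064 0.065]
```

```bash
cat >> h.py <<'E'
import json
from scipy.spatial.transform import Rotation as Ro
YAW,W=1.3,np.array([.5464,.2411])
def world(q): return W+rz(YAW)@np.array(q)
def ring(s):
    "ring point and heading (deg) at path length s (m) measured from the window along the rail"
    h=.1189-.0289; L=.05*np.pi/3; sg=np.sign(s) or 1; a=abs(s)
    m=rz(-60)@[1,0]
    if a<=h: q,t=a*m,0.
    elif a<=h+L:
        t=(a-h)/.05; q=h*m+.05*rz(-60)@np.array([np.sin(t),-(1-np.cos(t))])
        t=np.degrees(t)
    else:
        t=60.; q=h*m+.05*rz(-60)@np.array([np.sin(np.pi/3),-.5])+(a-h-L)*rz(-120)@np.array([1,0])
    # rail is point-symmetric about the window
    return world(sg*q), YAW-60-sg*t if sg>0 else YAW-60+t
def hand(s,off):
    p,a=ring(s); return p+off*rz(a)@[1,0],a
def plan(wps,grip=1,start=None):
    "wps: list of (x,y,z,yaw,grip) one per row; prints calls of 5 rows, stores the commanded pose"
    st=start if start is not None else json.load(open("cmd.json"))
    base=Ro.from_euler("x",-90,degrees=True)
    for i in range(0,len(wps),5):
        p0=np.array(st[:3]); R0=Ro.from_euler("z",st[3],degrees=True)*base; rows=[]
        for x,y,z,yw,g in wps[i:i+5]:
            sh=np.round(R0.inv().apply(np.array([x,y,z])-p0),4); t=round(-np.radians(yw-st[3]),3)
            rows.append([0,t,0,*sh.tolist(),g])
        print([rows]); st=[*(p0+R0.apply(sh)).tolist(),st[3]-np.degrees(t)]
    json.dump(st,open("cmd.json","w")); print("end",np.round(st,4))
def lin(a,b,n,g=1): return [tuple(np.array(a)+(np.array(b)-a)*k/n)+(g,) for k in range(1,n+1)]
E
python3 - <<'E'
from h import *
d=np.load("pics/top0d.npy");P=cloud("top",d); z=P[...,2]
v,u=np.mgrid[:384,:512]
bar=(z>.176)&(z<.192)&(u<190)&(u>165)&(v>200)&(v<280); Q=P[bar][:,:2]
r=cv2.minAreaRect((Q*1000).astype(np.float32)); print("bar",r,len(Q))
c,k=line(Q);s=(Q-c)@k;print(c,np.degrees(np.arctan2(k[1],k[0])),s.min(),s.max())
for n,q in dict(start=(-.1845,.103),c1=(-.0595,.103),c2=(.0595,-.103),end=(.0195,-.1723)).items(): print(n,world(q),proj("top",[*world(q),.13]))
for s in(-.2,-.12,0,.12,.22): print(s,ring(s))
st=[.196,.594,.231,-18.264]
plan(lin(st,[.335,.345,.26,2.],10),start=st)
E
```

```text
bar ((397.42340087890625, 340.9004821777344), (15.771122932434082, 148.5270233154297), 88.4437026977539) 366
[0.39581874 0.33994088] -0.74133825 -0.0725949987223568 0.07592129794529845
start [0.35961069 0.33988768] [[178.90474191 251.37507621]]
c1 [0.48457852 0.34272359] [[177.47829948 203.43788397]]
c2 [0.60822148 0.13947641] [[253.83243912 155.05771879]]
end [0.56980401 0.06928675] [[280.77477615 168.77271671]]
-0.2 (array([0.52618905, 0.41854724]), 1.2999999999999972)
-0.12 (array([0.49243833, 0.34666156]), np.float64(-24.322532292150626))
0 (array([0.5464, 0.2411]), -58.7)
0.12 (array([0.60036167, 0.13553844]), np.float64(-93.07746770784938))
0.22 (array([0.55700648, 0.04610984]), np.float64(-118.7))
[[[0, np.float64(-0.035), 0, 0.021, -0.0029, -0.0193, 1], [0, np.float64(-0.071), 0, 0.042, -0.0058, -0.0386, 1], [0, np.float64(-0.106), 0, 0.063, -0.0087, -0.0579, 1], [0, np.float64(-0.141), 0, 0.084, -0.0116, -0.0772, 1], [0, np.float64(-0.177), 0, 0.105, -0.0145, -0.0964, 1]]]
[[[0, np.float64(-0.035), 0, 0.0173, -0.0029, -0.0227, 1], [0, np.float64(-0.071), 0, 0.0346, -0.0058, -0.0454, 1], [0, np.float64(-0.106), 0, 0.0518, -0.0087, -0.0681, 1], [0, np.float64(-0.141), 0, 0.0691, -0.0116, -0.0908, 1], [0, np.float64(-0.177), 0, 0.0864, -0.0145, -0.1135, 1]]]
end [0.335  0.345  0.26   2.0187]
```

Run:
```python
t=open("h.py").read()
t=t.replace("    # rail is point-symmetric about the window\n    return world(sg*q), YAW-60-sg*t if sg>0 else YAW-60+t","    if sg<0: q=q-2*(q@m)*m   # rail is mirror-symmetric about the shield\n    return world(q), float(YAW-60-sg*t)")
t=t.replace("t=round(-np.radians(yw-st[3]),3)","t=round(float(-np.radians(yw-st[3])),3)")
open("h.py","w").write(t)
from h import *
for s in(-.2,-.12,0,.12,.22): print(s,ring(s))
p,_=ring(-.2); print("s start ring", -.2-(p[0]-.397)/np.cos(np.radians(1.3)))
for q in((.0195,-.1723),):
  e=world(q);p,a=ring(.2); print("s end face",.2+np.linalg.norm(e-p))
```

```text
-0.2 (array([0.39816069, 0.34070477]), 1.2999999999999972)
-0.12 (array([0.47751398, 0.33758741]), -24.322532292150626)
0 (array([0.5464, 0.2411]), -58.7)
0.12 (array([0.60036167, 0.13553844]), -93.07746770784938)
0.22 (array([0.55700648, 0.04610984]), -118.7)
s start ring -0.201160984162049
s end face 0.20647591547767055
```

send_rows:
  steps:
    - [[0,-0.035,0,0.021,-0.0029,-0.0193,1],[0,-0.071,0,0.042,-0.0058,-0.0386,1],[0,-0.106,0,0.063,-0.0087,-0.0579,1],[0,-0.141,0,0.084,-0.0116,-0.0772,1],[0,-0.177,0,0.105,-0.0145,-0.0964,1]]

```text
t: 0.52
ee_pos: [0.2655, 0.4675, 0.2452]
eef_rot: [-90.1, 0.0, -8.0]
contact_force: [0.2, 0.1, -0.0]
finger_gap: 0.0854
```

send_rows:
  steps:
    - [[0,-0.035,0,0.0173,-0.0029,-0.0227,1],[0,-0.071,0,0.0346,-0.0058,-0.0454,1],[0,-0.106,0,0.0518,-0.0087,-0.0681,1],[0,-0.141,0,0.0691,-0.0116,-0.0908,1],[0,-0.177,0,0.0864,-0.0145,-0.1135,1]]

```text
t: 0.93
ee_pos: [0.3349, 0.343, 0.2599]
eef_rot: [-90.0, 0.0, 2.1]
contact_force: [-0.7, -0.5, 1.3]
finger_gap: 0.0857
```

Run:
```python
from h import *
s=read_state(); print(s["t"],s["ee_pos"],s["eef_rot"],s["joints"],s["finger_gap"],s["contact_force"])
c=viewer.calibration("wrist"); R=np.array(c["R"]);print("cam",-R.T@c["t"], R[2])
p,d=viewer.snapshot("wrist"); P=cloud("wrist",d,c); z=P[...,2]
cv2.imwrite("pics/w1.png",p); np.save("pics/w1d.npy",d)
b=(z>.176)&(z<.192)&(P[...,0]<.49)&(P[...,0]>.3)&(abs(P[...,1]-.34)<.03); Q=P[b][:,:2]
print(len(Q)); k=line(Q); s=(Q-k[0])@k[1]; print(k,np.degrees(np.arctan2(*k[1][::-1])),s.min(),s.max(),np.median(z[b]))
print("minrect",cv2.minAreaRect((Q*1000).astype(np.float32)))
```

```text
0.9333 [0.33493308 0.34301275 0.25988931] [-9.00311215e+01  3.88881963e-02  2.13178131e+00] [ 3.72889102e+01 -7.14568797e+00  1.09681048e+02 -3.12551125e-03
  7.75143546e+01 -5.48422046e+01] 0.08572919810639341 [-0.73223813 -0.5114204   1.32572753]
cam [0.25741381 0.33905227 0.40304925] [ 0.30182706  0.01127671 -0.953296  ]
2125
(array([0.3894647 , 0.34184337], dtype=float32), array([ 0.9998572 , -0.01690095], dtype=float32)) -0.96839887 -0.06589818180860073 0.08395755781650749 0.18519206929969265
minrect ((398.49346923828125, 341.71820068359375), (14.138908386230469, 149.85777282714844), 89.05635833740234)
```

View pics/w1.png

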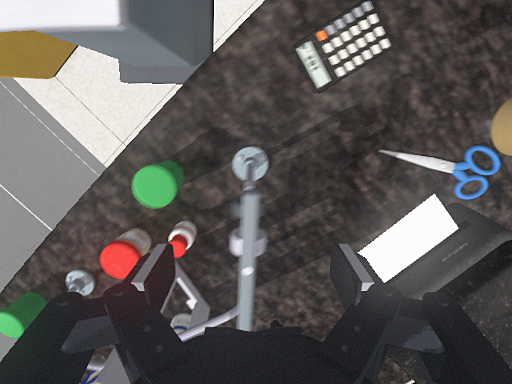

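The wrist view shows the grey grip bar at (250,250) with the ring below it at (247,242). Its measured centre is (0.3985, 0.3417) and its top is at 0.185 m, which matches the carrier. Green cups are at (157,186) and (20,315), the red-lidded cup at (122,258) and the small bottle at (180,240).

Run:
```python
from h import *
st=json.load(open("cmd.json")); g=[.341,.3425,.161,-.5]
w=lin(st,g,5)+[(*g,-1)]*5
plan(w)
```

```text
[[[0, 0.009, 0, 0.0012, 0.0198, -0.0005, 1], [0, 0.018, 0, 0.0024, 0.0396, -0.0011, 1], [0, 0.026, 0, 0.0035, 0.0594, -0.0016, 1], [0, 0.035, 0, 0.0047, 0.0792, -0.0022, 1], [0, 0.044, 0, 0.0059, 0.099, -0.0027, 1]]]
[[[0, -0.0, 0, 0.0, -0.0, 0.0, -1], [0, -0.0, 0, 0.0, -0.0, 0.0, -1], [0, -0.0, 0, 0.0, -0.0, 0.0, -1], [0, -0.0, 0, 0.0, -0.0, 0.0, -1], [0, -0.0, 0, 0.0, -0.0, 0.0, -1]]]
end [ 0.341   0.3425  0.161  -0.5023]
```

send_rows:
  steps:
    - [[0,0.009,0,0.0012,0.0198,-0.0005,1],[0,0.018,0,0.0024,0.0396,-0.0011,1],[0,0.026,0,0.0035,0.0594,-0.0016,1],[0,0.035,0,0.0047,0.0792,-0.0022,1],[0,0.044,0,0.0059,0.099,-0.0027,1]]

```text
t: 1.4
ee_pos: [0.3405, 0.3418, 0.1601]
eef_rot: [-90.0, 0.0, -0.6]
contact_force: [0.8, 0.2, -0.1]
finger_gap: 0.0857
```

send_rows:
  steps:
    - [[0,0,0,0,0,0,-1],[0,0,0,0,0,0,-1],[0,0,0,0,0,0,-1],[0,0,0,0,0,0,-1],[0,0,0,0,0,0,-1]]
  squeeze: 60

```text
t: 1.82
ee_pos: [0.3417, 0.3428, 0.163]
eef_rot: [-89.9, -0.1, -0.5]
contact_force: [-0.7, 0.4, 0.0]
finger_gap: 0.0255
```

send_rows:
  steps:
    - [[0,0,0,0,0,0,-1],[0,0,0,0,0,0,-1],[0,0,0,0,0,0,-1],[0,0,0,0,0,0,-1],[0,0,0,0,0,0,-1]]

```text
t: 2.23
ee_pos: [0.3414, 0.3427, 0.1624]
eef_rot: [-89.9, -0.1, -0.5]
contact_force: [-2.2, 1.7, 5.5]
finger_gap: 0.0129
```

Gripped: the gap is 13 mm on a 14 mm bar. I'll lift 2 mm for free play in the ring and slide to the middle of bend 1.

```bash
cat >> h.py <<'E'
def slide(s0,s1,n,off,z):
    out=[]
    for s in np.linspace(s0,s1,n+1)[1:]:
        p,a=hand(s,off); out.append((*p,z,a,-1))
    return out
E
python3 - <<'E'
from h import *
plan(slide(-.201,-.121,20,-.0575,.163))
E
```

```text
[[[0, -0.031, 0, 0.0027, -0.002, -0.003, -1], [0, -0.031, 0, 0.0067, -0.002, -0.0029, -1], [0, -0.031, 0, 0.0107, -0.002, -0.0027, -1], [0, -0.031, 0, 0.0147, -0.002, -0.0026, -1], [0, -0.031, 0, 0.0187, -0.002, -0.0025, -1]]]
[[[0, -0.0, 0, 0.004, -0.0, 0.0, -1], [0, -0.0, 0, 0.008, -0.0, 0.0, -1], [0, -0.0, 0, 0.012, -0.0, 0.0, -1], [0, -0.0, 0, 0.016, -0.0, 0.0, -1], [0, -0.0, 0, 0.02, -0.0, 0.0, -1]]]
[[[0, -0.0, 0, 0.004, -0.0, 0.0, -1], [0, -0.0, 0, 0.008, -0.0, 0.0, -1], [0, -0.0, 0, 0.012, -0.0, 0.0, -1], [0, -0.0, 0, 0.016, -0.0, 0.0, -1], [0, 0.027, 0, 0.02, -0.0, 0.0016, -1]]]
[[[0, 0.08, 0, 0.0042, -0.0, 0.0044, -1], [0, 0.16, 0, 0.0087, -0.0, 0.0085, -1], [0, 0.24, 0, 0.0136, -0.0, 0.0122, -1], [0, 0.32, 0, 0.0187, -0.0, 0.0155, -1], [0, 0.4, 0, 0.024, -0.0, 0.0184, -1]]]
end [  0.4237   0.3606   0.163  -23.1914]
```

send_rows:
  steps:
    - [[0,-0.031,0,0.0027,-0.002,-0.003,-1],[0,-0.031,0,0.0067,-0.002,-0.0029,-1],[0,-0.031,0,0.0107,-0.002,-0.0027,-1],[0,-0.031,0,0.0147,-0.002,-0.0026,-1],[0,-0.031,0,0.0187,-0.002,-0.0025,-1]]

```text
t: 2.65
ee_pos: [0.3596, 0.3395, 0.1631]
eef_rot: [-90.0, 0.1, 1.2]
contact_force: [-2.4, 2.8, 2.5]
finger_gap: 0.0128
```

send_rows:
  steps:
    - [[0,0,0,0.004,0,0,-1],[0,0,0,0.008,0,0,-1],[0,0,0,0.012,0,0,-1],[0,0,0,0.016,0,0,-1],[0,0,0,0.02,0,0,-1]]

```text
t: 3.07
ee_pos: [0.3799, 0.3397, 0.1631]
eef_rot: [-90.0, 0.0, 1.3]
contact_force: [-1.2, 1.0, 1.0]
finger_gap: 0.0126
```

send_rows:
  steps:
    - [[0,0,0,0.004,0,0,-1],[0,0,0,0.008,0,0,-1],[0,0,0,0.012,0,0,-1],[0,0,0,0.016,0,0,-1],[0,0.027,0,0.02,0,0.0016,-1]]

```text
t: 3.48
ee_pos: [0.3998, 0.3416, 0.1632]
eef_rot: [-90.0, 0.0, -0.3]
contact_force: [-1.2, 0.9, -0.3]
finger_gap: 0.0128
```

send_rows:
  steps:
    - [[0,0.08,0,0.0042,0,0.0044,-1],[0,0.16,0,0.0087,0,0.0085,-1],[0,0.24,0,0.0136,0,0.0122,-1],[0,0.32,0,0.0187,0,0.0155,-1],[0,0.4,0,0.024,0,0.0184,-1]]

```text
t: 3.9
ee_pos: [0.4244, 0.3604, 0.1632]
eef_rot: [-90.0, -0.0, -23.4]
contact_force: [-0.7, 1.7, -0.3]
finger_gap: 0.0128
```

Run:
```python
from h import *
plan(slide(-.121,.007,30,-.0575,.163))
```

```text
[[[0, 0.085, 0, 0.0045, -0.0, 0.0048, -1], [0, 0.17, 0, 0.0093, -0.0, 0.0091, -1], [0, 0.256, 0, 0.0146, -0.0, 0.013, -1], [0, 0.341, 0, 0.0201, -0.0, 0.0164, -1], [0, 0.426, 0, 0.0259, -0.0, 0.0194, -1]]]
[[[0, 0.086, 0, 0.0045, -0.0, 0.0047, -1], [0, 0.171, 0, 0.0093, -0.0, 0.009, -1], [0, 0.194, 0, 0.0137, -0.0, 0.0094, -1], [0, 0.194, 0, 0.0179, -0.0, 0.0086, -1], [0, 0.194, 0, 0.0221, -0.0, 0.0078, -1]]]
[[[0, -0.0, 0, 0.0043, -0.0, 0.0, -1], [0, -0.0, 0, 0.0085, -0.0, 0.0, -1], [0, -0.0, 0, 0.0128, -0.0, 0.0, -1], [0, -0.0, 0, 0.0171, -0.0, 0.0, -1], [0, -0.0, 0, 0.0213, -0.0, 0.0, -1]]]
[[[0, -0.0, 0, 0.0043, -0.0, 0.0, -1], [0, -0.0, 0, 0.0086, -0.0, 0.0, -1], [0, -0.0, 0, 0.0128, -0.0, 0.0, -1], [0, -0.0, 0, 0.0171, -0.0, 0.0, -1], [0, -0.0, 0, 0.0214, -0.0, 0.0, -1]]]
[[[0, -0.0, 0, 0.0042, -0.0, 0.0, -1], [0, -0.0, 0, 0.0085, -0.0, 0.0, -1], [0, -0.0, 0, 0.0128, -0.0, 0.0, -1], [0, -0.0, 0, 0.017, -0.0, 0.0, -1], [0, -0.0, 0, 0.0213, -0.0, 0.0, -1]]]
[[[0, -0.0, 0, 0.0043, -0.0, 0.0, -1], [0, -0.0, 0, 0.0085, -0.0, 0.0, -1], [0, -0.0, 0, 0.0128, -0.0, 0.0, -1], [0, -0.0, 0, 0.0171, -0.0, 0.0, -1], [0, -0.0, 0, 0.0213, -0.0, 0.0, -1]]]
end [  0.5201   0.2843   0.163  -58.7148]
```

send_rows:
  steps:
    - [[0,0.085,0,0.0045,0,0.0048,-1],[0,0.17,0,0.0093,0,0.0091,-1],[0,0.256,0,0.0146,0,0.013,-1],[0,0.341,0,0.0201,0,0.0164,-1],[0,0.426,0,0.0259,0,0.0194,-1]]

```text
t: 4.32
ee_pos: [0.4563, 0.3679, 0.1632]
eef_rot: [-89.9, -0.1, -47.8]
contact_force: [0.4, 0.8, -0.1]
finger_gap: 0.0125
```

send_rows:
  steps:
    - [[0,0.086,0,0.0045,0,0.0047,-1],[0,0.171,0,0.0093,0,0.009,-1],[0,0.194,0,0.0137,0,0.0094,-1],[0,0.194,0,0.0179,0,0.0086,-1],[0,0.194,0,0.0221,0,0.0078,-1]]

```text
t: 4.73
ee_pos: [0.4765, 0.3565, 0.1634]
eef_rot: [-89.9, -0.0, -58.6]
contact_force: [0.4, 1.9, 0.4]
finger_gap: 0.0125
```

Run:
```python
from h import *
p,d=viewer.snapshot("top"); P=cloud("top",d); z=P[...,2]
b=(z>.176)&(z<.195)&(P[...,0]<.54)&(P[...,0]>.4)&(P[...,1]>.26)&(P[...,1]<.4)
print(cv2.minAreaRect((P[b][:,:2]*1000).astype(np.float32)),ring(-.079))
q,_=viewer.snapshot("scene"); cv2.imwrite("pics/s2.png",np.hstack([cv2.resize(p[125:275,150:300],(384,384)),q[90:282,120:312].repeat(2,0).repeat(2,1)]))
```

```text
((512.2990112304688, 296.80120849609375), (15.247462272644043, 91.54829406738281), 32.805904388427734) (array([0.50535799, 0.30860225]), -58.7)
```

View pics/s2.png

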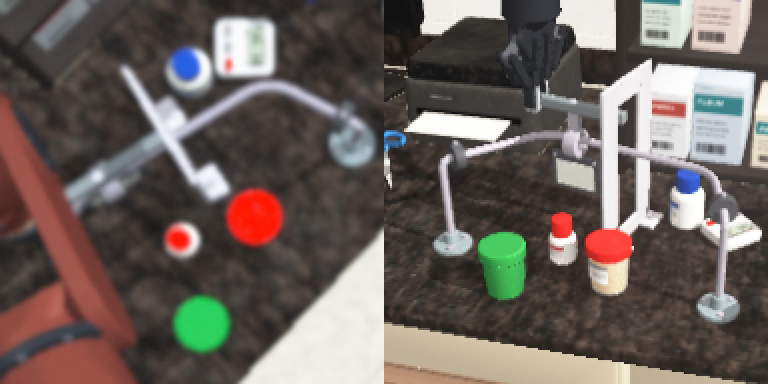

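The right half (scene) shows the carrier hanging past bend 1 with the bar at about (580,110), lined up with the window. Both bottles, the cup and the timer are still standing. The bar lies on the middle-leg axis to within 1 mm, so I'll continue.

send_rows:
  steps:
    - [[0,0,0,0.0043,0,0,-1],[0,0,0,0.0085,0,0,-1],[0,0,0,0.0128,0,0,-1],[0,0,0,0.0171,0,0,-1],[0,0,0,0.0213,0,0,-1]]

```text
t: 5.25
ee_pos: [0.487, 0.3383, 0.1636]
eef_rot: [-90.0, 0.0, -58.7]
contact_force: [0.8, 2.4, 1.0]
finger_gap: 0.0128
```

send_rows:
  steps:
    - [[0,0,0,0.0043,0,0,-1],[0,0,0,0.0086,0,0,-1],[0,0,0,0.0128,0,0,-1],[0,0,0,0.0171,0,0,-1],[0,0,0,0.0214,0,0,-1]]

```text
t: 5.67
ee_pos: [0.4982, 0.32, 0.1634]
eef_rot: [-90.0, 0.0, -58.7]
contact_force: [1.8, 3.3, 1.3]
finger_gap: 0.013
```

send_rows:
  steps:
    - [[0,0,0,0.0042,0,0,-1],[0,0,0,0.0085,0,0,-1],[0,0,0,0.0128,0,0,-1],[0,0,0,0.017,0,0,-1],[0,0,0,0.0213,0,0,-1]]

```text
t: 6.08
ee_pos: [0.5092, 0.3017, 0.1634]
eef_rot: [-90.0, 0.0, -58.7]
contact_force: [1.6, 3.8, 0.9]
finger_gap: 0.0125
```

send_rows:
  steps:
    - [[0,0,0,0.0043,0,0,-1],[0,0,0,0.0085,0,0,-1],[0,0,0,0.0128,0,0,-1],[0,0,0,0.0171,0,0,-1],[0,0,0,0.0213,0,0,-1]]

```text
t: 6.5
ee_pos: [0.5202, 0.2834, 0.1633]
eef_rot: [-90.0, 0.0, -58.7]
contact_force: [1.0, 2.7, 2.2]
finger_gap: 0.0125
```

Run:
```python
from h import *
st=json.load(open("cmd.json"))
p,a=hand(.007,-.0575)
g=[*p,.1605,a]; u=[*p,.275,a]
plan([(*g,-1)]*3+[(*g,-.6),(*g,-.2)]+[(*g,1)]*10+lin(g,u,5))
```

```text
[[[0, -0.0, 0, 0.0, 0.0025, 0.0, -1], [0, -0.0, 0, 0.0, 0.0025, 0.0, -1], [0, -0.0, 0, 0.0, 0.0025, 0.0, -1], [0, -0.0, 0, 0.0, 0.0025, 0.0, -0.6], [0, -0.0, 0, 0.0, 0.0025, 0.0, -0.2]]]
[[[0, -0.0, 0, 0.0, -0.0, 0.0, 1], [0, -0.0, 0, 0.0, -0.0, 0.0, 1], [0, -0.0, 0, 0.0, -0.0, 0.0, 1], [0, -0.0, 0, 0.0, -0.0, 0.0, 1], [0, -0.0, 0, 0.0, -0.0, 0.0, 1]]]
[[[0, -0.0, 0, 0.0, -0.0, 0.0, 1], [0, -0.0, 0, 0.0, -0.0, 0.0, 1], [0, -0.0, 0, 0.0, -0.0, 0.0, 1], [0, -0.0, 0, 0.0, -0.0, 0.0, 1], [0, -0.0, 0, 0.0, -0.0, 0.0, 1]]]
[[[0, -0.0, 0, 0.0, -0.0229, 0.0, 1], [0, -0.0, 0, 0.0, -0.0458, 0.0, 1], [0, -0.0, 0, 0.0, -0.0687, 0.0, 1], [0, -0.0, 0, 0.0, -0.0916, 0.0, 1], [0, -0.0, 0, 0.0, -0.1145, 0.0, 1]]]
end [  0.5201   0.2843   0.275  -58.7148]
```

send_rows:
  steps:
    - [[0,0,0,0,0.0025,0,-1],[0,0,0,0,0.0025,0,-1],[0,0,0,0,0.0025,0,-1],[0,0,0,0,0.0025,0,-0.6],[0,0,0,0,0.0025,0,-0.2]]

```text
t: 6.92
ee_pos: [0.5189, 0.2826, 0.1598]
eef_rot: [-90.2, -0.0, -58.7]
contact_force: [-0.1, 0.3, -0.0]
finger_gap: 0.028
```

send_rows:
  steps:
    - [[0,0,0,0,0,0,1],[0,0,0,0,0,0,1],[0,0,0,0,0,0,1],[0,0,0,0,0,0,1],[0,0,0,0,0,0,1]]

```text
t: 7.33
ee_pos: [0.5197, 0.2837, 0.1605]
eef_rot: [-90.0, -0.0, -58.7]
contact_force: [1.0, -0.4, -0.0]
finger_gap: 0.0854
```

send_rows:
  steps:
    - [[0,0,0,0,0,0,1],[0,0,0,0,0,0,1],[0,0,0,0,0,0,1],[0,0,0,0,0,0,1],[0,0,0,0,0,0,1]]

```text
t: 7.75
ee_pos: [0.52, 0.2838, 0.1608]
eef_rot: [-90.0, -0.0, -58.7]
contact_force: [-0.1, -0.5, 0.8]
finger_gap: 0.0856
```

send_rows:
  steps:
    - [[0,0,0,0,-0.0229,0,1],[0,0,0,0,-0.0458,0,1],[0,0,0,0,-0.0687,0,1],[0,0,0,0,-0.0916,0,1],[0,0,0,0,-0.1145,0,1]]

```text
t: 8.17
ee_pos: [0.5198, 0.2837, 0.2764]
eef_rot: [-90.0, -0.0, -58.7]
contact_force: [0.4, -0.6, -1.2]
finger_gap: 0.0854
```

Run:
```python
from h import *
st=json.load(open("cmd.json")); p,a=hand(.007,.058); q,_=hand(.007,.0)
plan(lin(st,[*p,.29,a],10))
for n in ("top","wrist"):
    c=viewer.calibration(n); _,d=viewer.snapshot(n); P=cloud(n,d,c); z=P[...,2]
    L=(P[...,:2]-q)@rz(a); b=(z>.172)&(z<.195)&(abs(L[...,0])<.1)&(abs(L[...,1])<.03); M=L[b]
    k=line(M) if b.sum()>20 else None; print(n,b.sum(),M.min(0),M.max(0),k, np.median(z[b]))
```

```text
[[[0, -0.0, 0, 0.0116, -0.0015, 0.0, 1], [0, -0.0, 0, 0.0231, -0.003, 0.0, 1], [0, -0.0, 0, 0.0347, -0.0045, 0.0, 1], [0, -0.0, 0, 0.0462, -0.006, 0.0, 1], [0, -0.0, 0, 0.0578, -0.0075, 0.0, 1]]]
[[[0, -0.0, 0, 0.0115, -0.0015, 0.0, 1], [0, -0.0, 0, 0.0231, -0.003, 0.0, 1], [0, -0.0, 0, 0.0346, -0.0045, 0.0, 1], [0, -0.0, 0, 0.0462, -0.006, 0.0001, 1], [0, -0.0, 0, 0.0577, -0.0075, 0.0001, 1]]]
end [  0.5802   0.1856   0.29   -58.7148]
top 222 [-0.0585797  -0.01025667] [0.07632905 0.00456975] (array([ 0.02802287, -0.00337305], dtype=float32), array([0.99999523, 0.00308447], dtype=float32)) 0.1836674729903711
wrist 1630 [-0.07267836 -0.02994735] [0.07778756 0.02997823] (array([-0.01092709, -0.0027801 ], dtype=float32), array([0.9999988 , 0.00154875], dtype=float32)) 0.18499167304035063
```

send_rows:
  steps:
    - [[0,0,0,0.0116,-0.0015,0,1],[0,0,0,0.0231,-0.003,0,1],[0,0,0,0.0347,-0.0045,0,1],[0,0,0,0.0462,-0.006,0,1],[0,0,0,0.0578,-0.0075,0,1]]

```text
t: 8.68
ee_pos: [0.5502, 0.2327, 0.2815]
eef_rot: [-90.1, 0.0, -58.8]
contact_force: [0.5, -0.9, 0.1]
finger_gap: 0.0854
```

send_rows:
  steps:
    - [[0,0,0,0.0115,-0.0015,0,1],[0,0,0,0.0231,-0.003,0,1],[0,0,0,0.0346,-0.0045,0,1],[0,0,0,0.0462,-0.006,0.0001,1],[0,0,0,0.0577,-0.0075,0.0001,1]]

```text
t: 9.1
ee_pos: [0.5807, 0.184, 0.2905]
eef_rot: [-90.0, -0.0, -58.7]
contact_force: [0.2, 0.1, 0.8]
finger_gap: 0.085
```

Run:
```python
from h import *
a=-58.7; q,_=hand(0,0)
s=read_state(); print(s["ee_pos"],s["eef_rot"])
for n in ("top","wrist"):
    c=viewer.calibration(n); im,d=viewer.snapshot(n); P=cloud(n,d,c); z=P[...,2]
    if n=="wrist": cv2.imwrite("pics/w2.png",im); np.save("pics/w2d.npy",d)
    L=(P[...,:2]-q)@rz(a)
    b=(z>.178)&(z<.195)&(abs(L[...,0])<.12)&(abs(L[...,1])<.02); M=L[b]
    print(n,"bar",b.sum(),M.min(0),M.max(0),line(M))
    r=(z>.125)&(z<.142)&(L[...,0]>.045)&(L[...,0]<.088)&(abs(L[...,1])<.02); M=L[r]; print(" midrail",r.sum(),line(M) if r.sum()>10 else 0)
    L=(P[...,:2]-ring(.2)[0])@rz(-118.7)
    r=(z>.125)&(z<.142)&(L[...,0]>-.045)&(L[...,0]<-.010)&(abs(L[...,1])<.02); M=L[r]; print(" lastrail",r.sum(),line(M) if r.sum()>10 else 0)
    r=(z>.138)&(z<.155)&(L[...,0]>-.02)&(L[...,0]<.04)&(abs(L[...,1])<.025); M=L[r]; print(" stop",r.sum(),M.min(0) if r.sum() else 0,M.max(0) if r.sum() else 0)
```

```text
[0.58071374 0.18403122 0.29049491] [-8.99944055e+01 -2.23177495e-03 -5.87265686e+01]
top bar 169 [-0.06612472 -0.01006858] [0.05672894 0.00440043] (array([ 0.00543812, -0.00312133], dtype=float32), array([ 0.99983156, -0.01835511], dtype=float32))
 midrail 5 0
 lastrail 30 (array([-0.01624655, -0.00139206], dtype=float32), array([ 0.9737832 , -0.22747822], dtype=float32))
 stop 62 [-0.00554022 -0.01564542] [0.00753774 0.01485062]
wrist bar 2495 [-0.0649356  -0.00938834] [0.08373202 0.0047491 ] (array([ 0.00366932, -0.00215791], dtype=float32), array([0.9999962 , 0.00276291], dtype=float32))
 midrail 0 0
 lastrail 217 (array([-0.02765129, -0.00037773], dtype=float32), array([ 0.9999928 , -0.00379346], dtype=float32))
 stop 309 [-0.00637547 -0.01587017] [0.00803025 0.01568011]
```

View pics/w2.png

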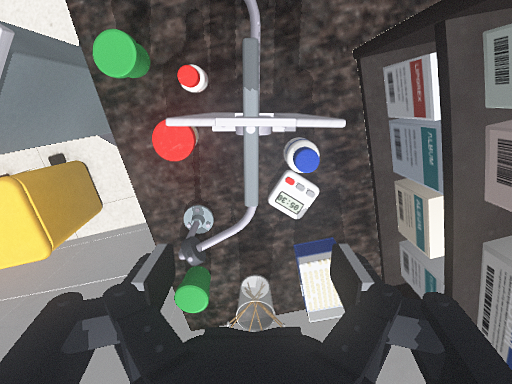

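The wrist view shows the bar through the window, with its front half on the near side at (250,165). The stop collar is at (190,250), and the bottle (303,155), timer (294,195), cup (173,140) and small bottle (191,78) all look undisturbed. The ring is at s=+9 mm with a lateral offset of −2 mm, and the stop face is at s=193.5 mm. Next I'll check hand clearance to the shelf and plan the grasp.

```bash
cat >> h.py <<'E'
def slide2(s0,s1,n,off,z):
    out=[]
    for s in np.linspace(s0,s1,n+1)[1:]:
        p,a=hand(s,off); lat=-.002*np.clip((.14-s)/.13,0,1); p=p+lat*rz(a)@[0,1]; out.append((*p,z,a,-1))
    return out
E
python3 - <<'E'
from h import *
P=cloud("top",np.load("pics/top0d.npy")); z=P[...,2]
o=P[(z>.16)&(P[...,0]>.4)&(P[...,0]<1.3)]
W_=slide2(.0094,.1835,44,.056,.163)
H=np.array(W_)[:,:2]
L=(o[:,:2]-W)@rz(YAW-60); o=o[(abs(L[:,1])>.08)|(abs(L[:,0])>.09)]
o=o[np.linalg.norm(o[:,:2]-[.398,.341],axis=1)>.12]
D=np.linalg.norm(o[:,None,:2]-H,axis=2); i,j=np.unravel_index(D.argmin(),D.shape); print("min clearance",D.min(),o[i],H[j])
st=json.load(open("cmd.json")); p,a=hand(.0094,.056); p=p-.002*rz(a)@[0,1]; g=[*p,.161,a]
plan(lin(st,g,5)+[(*g,-1)]*10)
E
```

```text
min clearance 0.1777960955555053 [0.70751045 0.30551546 0.37426738] [0.5807674  0.18082525]
[[[0, -0.0, 0, 0.0001, 0.0258, -0.0004, 1], [0, -0.0, 0, 0.0002, 0.0516, -0.0008, 1], [0, -0.0, 0, 0.0003, 0.0774, -0.0012, 1], [0, -0.0, 0, 0.0004, 0.1032, -0.0016, 1], [0, -0.0, 0, 0.0005, 0.129, -0.002, 1]]]
[[[0, -0.0, 0, -0.0, -0.0, -0.0, -1], [0, -0.0, 0, -0.0, -0.0, -0.0, -1], [0, -0.0, 0, -0.0, -0.0, -0.0, -1], [0, -0.0, 0, -0.0, -0.0, -0.0, -1], [0, -0.0, 0, -0.0, -0.0, -0.0, -1]]]
[[[0, -0.0, 0, -0.0, -0.0, -0.0, -1], [0, -0.0, 0, -0.0, -0.0, -0.0, -1], [0, -0.0, 0, -0.0, -0.0, -0.0, -1], [0, -0.0, 0, -0.0, -0.0, -0.0, -1], [0, -0.0, 0, -0.0, -0.0, -0.0, -1]]]
end [  0.5787   0.1842   0.161  -58.7148]
```

send_rows:
  steps:
    - [[0,0,0,0.0001,0.0258,-0.0004,1],[0,0,0,0.0002,0.0516,-0.0008,1],[0,0,0,0.0003,0.0774,-0.0012,1],[0,0,0,0.0004,0.1032,-0.0016,1],[0,0,0,0.0005,0.129,-0.002,1]]

```text
t: 9.62
ee_pos: [0.5783, 0.1841, 0.1603]
eef_rot: [-90.0, 0.0, -58.7]
contact_force: [0.3, -0.2, -0.1]
finger_gap: 0.0859
```

send_rows:
  steps:
    - [[0,0,0,0,0,0,-1],[0,0,0,0,0,0,-1],[0,0,0,0,0,0,-1],[0,0,0,0,0,0,-1],[0,0,0,0,0,0,-1]]

```text
t: 10.03
ee_pos: [0.5803, 0.1841, 0.164]
eef_rot: [-89.8, -0.1, -58.7]
contact_force: [-0.0, 0.9, -0.4]
finger_gap: 0.0253
```

send_rows:
  steps:
    - [[0,0,0,0,0,0,-1],[0,0,0,0,0,0,-1],[0,0,0,0,0,0,-1],[0,0,0,0,0,0,-1],[0,0,0,0,0,0,-1]]

```text
t: 10.45
ee_pos: [0.58, 0.1839, 0.1632]
eef_rot: [-89.8, -0.1, -58.7]
contact_force: [0.3, -1.2, 5.6]
finger_gap: 0.0128
```

Run:
```python
from h import *
plan(slide2(.0094,.173,45,.056,.163))
```

```text
[[[0, -0.0, 0, 0.0036, -0.002, 0.0, -1], [0, -0.0, 0, 0.0072, -0.002, 0.0001, -1], [0, -0.0, 0, 0.0109, -0.002, 0.0001, -1], [0, -0.0, 0, 0.0145, -0.002, 0.0002, -1], [0, -0.0, 0, 0.0181, -0.002, 0.0002, -1]]]
[[[0, -0.0, 0, 0.0037, -0.0, 0.0001, -1], [0, -0.0, 0, 0.0073, -0.0, 0.0002, -1], [0, -0.0, 0, 0.0109, -0.0, 0.0002, -1], [0, -0.0, 0, 0.0146, -0.0, 0.0003, -1], [0, -0.0, 0, 0.0182, -0.0, 0.0003, -1]]]
[[[0, -0.0, 0, 0.0036, -0.0, 0.0001, -1], [0, -0.0, 0, 0.0073, -0.0, 0.0001, -1], [0, -0.0, 0, 0.0109, -0.0, 0.0002, -1], [0, -0.0, 0, 0.0145, -0.0, 0.0002, -1], [0, -0.0, 0, 0.0182, -0.0, 0.0003, -1]]]
[[[0, -0.0, 0, 0.0036, -0.0, 0.0001, -1], [0, -0.0, 0, 0.0073, -0.0, 0.0001, -1], [0, -0.0, 0, 0.0109, -0.0, 0.0002, -1], [0, -0.0, 0, 0.0145, -0.0, 0.0002, -1], [0, -0.0, 0, 0.0182, -0.0, 0.0003, -1]]]
[[[0, -0.0, 0, 0.0036, -0.0, 0.0, -1], [0, -0.0, 0, 0.0072, -0.0, 0.0001, -1], [0, 0.06, 0, 0.0107, -0.0, -0.0033, -1], [0, 0.133, 0, 0.0139, -0.0, -0.0076, -1], [0, 0.206, 0, 0.0168, -0.0, -0.0122, -1]]]
[[[0, 0.072, 0, 0.0034, -0.0, -0.0042, -1], [0, 0.145, 0, 0.0066, -0.0, -0.0085, -1], [0, 0.218, 0, 0.0094, -0.0, -0.0131, -1], [0, 0.29, 0, 0.0119, -0.0, -0.0179, -1], [0, 0.363, 0, 0.014, -0.0, -0.0229, -1]]]
[[[0, 0.073, 0, 0.0034, -0.0, -0.0041, -1], [0, 0.145, 0, 0.0066, -0.0, -0.0085, -1], [0, 0.218, 0, 0.0094, -0.0, -0.0131, -1], [0, 0.291, 0, 0.0119, -0.0, -0.0179, -1], [0, 0.364, 0, 0.0141, -0.0, -0.0229, -1]]]
[[[0, 0.072, 0, 0.0035, -0.0, -0.0042, -1], [0, 0.114, 0, 0.0069, -0.0, -0.0068, -1], [0, 0.114, 0, 0.0105, -0.0, -0.0073, -1], [0, 0.114, 0, 0.0141, -0.0, -0.0077, -1], [0, 0.114, 0, 0.0177, -0.0, -0.0081, -1]]]
[[[0, -0.0, 0, 0.0036, -0.0, 0.0, -1], [0, -0.0, 0, 0.0073, -0.0, 0.0, -1], [0, -0.0, 0, 0.0109, -0.0, 0.0, -1], [0, -0.0, 0, 0.0145, -0.0, 0.0, -1], [0, -0.0, 0, 0.0182, -0.0, 0.0, -1]]]
end [ 5.527000e-01  3.820000e-02  1.630000e-01 -1.187035e+02]
```

send_rows:
  steps:
    - [[0,0,0,0.0036,-0.002,0,-1],[0,0,0,0.0072,-0.002,0.0001,-1],[0,0,0,0.0109,-0.002,0.0001,-1],[0,0,0,0.0145,-0.002,0.0002,-1],[0,0,0,0.0181,-0.002,0.0002,-1]]

```text
t: 10.87
ee_pos: [0.5886, 0.1686, 0.1633]
eef_rot: [-89.9, 0.1, -58.7]
contact_force: [1.7, 3.9, 2.1]
finger_gap: 0.0128
```

send_rows:
  steps:
    - [[0,0,0,0.0037,0,0.0001,-1],[0,0,0,0.0073,0,0.0002,-1],[0,0,0,0.0109,0,0.0002,-1],[0,0,0,0.0146,0,0.0003,-1],[0,0,0,0.0182,0,0.0003,-1]]

```text
t: 11.28
ee_pos: [0.5981, 0.1527, 0.1633]
eef_rot: [-90.0, 0.0, -58.7]
contact_force: [0.8, 3.3, 2.3]
finger_gap: 0.0129
```

send_rows:
  steps:
    - [[0,0,0,0.0036,0,0.0001,-1],[0,0,0,0.0073,0,0.0001,-1],[0,0,0,0.0109,0,0.0002,-1],[0,0,0,0.0145,0,0.0002,-1],[0,0,0,0.0182,0,0.0003,-1]]

```text
t: 11.7
ee_pos: [0.6076, 0.1372, 0.1632]
eef_rot: [-90.0, 0.0, -58.7]
contact_force: [1.3, 3.5, 1.4]
finger_gap: 0.0126
```

send_rows:
  steps:
    - [[0,0,0,0.0036,0,0.0001,-1],[0,0,0,0.0073,0,0.0001,-1],[0,0,0,0.0109,0,0.0002,-1],[0,0,0,0.0145,0,0.0002,-1],[0,0,0,0.0182,0,0.0003,-1]]

```text
t: 12.12
ee_pos: [0.6172, 0.1217, 0.1632]
eef_rot: [-90.0, 0.0, -58.7]
contact_force: [0.2, 2.4, 2.9]
finger_gap: 0.0123
```

send_rows:
  steps:
    - [[0,0,0,0.0036,0,0,-1],[0,0,0,0.0072,0,0.0001,-1],[0,0.06,0,0.0107,0,-0.0033,-1],[0,0.133,0,0.0139,0,-0.0076,-1],[0,0.206,0,0.0168,0,-0.0122,-1]]

```text
t: 12.53
ee_pos: [0.6151, 0.1008, 0.1631]
eef_rot: [-90.1, -0.0, -70.7]
contact_force: [-0.4, 2.3, 2.7]
finger_gap: 0.0125
```

send_rows:
  steps:
    - [[0,0.072,0,0.0034,0,-0.0042,-1],[0,0.145,0,0.0066,0,-0.0085,-1],[0,0.218,0,0.0094,0,-0.0131,-1],[0,0.29,0,0.0119,0,-0.0179,-1],[0,0.363,0,0.014,0,-0.0229,-1]]

```text
t: 12.95
ee_pos: [0.5984, 0.0798, 0.1632]
eef_rot: [-90.0, -0.0, -91.5]
contact_force: [-0.1, 2.8, 3.2]
finger_gap: 0.013
```

send_rows:
  steps:
    - [[0,0.073,0,0.0034,0,-0.0041,-1],[0,0.145,0,0.0066,0,-0.0085,-1],[0,0.218,0,0.0094,0,-0.0131,-1],[0,0.291,0,0.0119,0,-0.0179,-1],[0,0.364,0,0.0141,0,-0.0229,-1]]

```text
t: 13.37
ee_pos: [0.5755, 0.0662, 0.1634]
eef_rot: [-89.9, -0.0, -112.4]
contact_force: [0.3, 2.9, 1.6]
finger_gap: 0.0127
```

send_rows:
  steps:
    - [[0,0.072,0,0.0035,0,-0.0042,-1],[0,0.114,0,0.0069,0,-0.0068,-1],[0,0.114,0,0.0105,0,-0.0073,-1],[0,0.114,0,0.0141,0,-0.0077,-1],[0,0.114,0,0.0177,0,-0.0081,-1]]

```text
t: 13.78
ee_pos: [0.5614, 0.053, 0.1634]
eef_rot: [-90.0, -0.0, -118.6]
contact_force: [0.0, 2.2, 1.1]
finger_gap: 0.0131
```

send_rows:
  steps:
    - [[0,0,0,0.0036,0,0,-1],[0,0,0,0.0073,0,0,-1],[0,0,0,0.0109,0,0,-1],[0,0,0,0.0145,0,0,-1],[0,0,0,0.0182,0,0,-1]]

```text
t: 14.2
ee_pos: [0.5524, 0.0374, 0.1633]
eef_rot: [-90.0, -0.0, -118.7]
contact_force: [1.0, 0.7, 2.4]
finger_gap: 0.013
```

Run:
```python
from h import *
a=-118.7; q=ring(.1835)[0]
p,d=viewer.snapshot("top"); P=cloud("top",d); z=P[...,2]; L=(P[...,:2]-q)@rz(a)
b=(z>.175)&(z<.195)&(abs(L[...,0])<.1)&(abs(L[...,1])<.02)
print(b.sum(), L[b].min(0),L[b].max(0), line(L[b]) if b.sum()>10 else 0)
s,_=viewer.snapshot("scene"); cv2.imwrite("pics/s3.png",np.hstack([cv2.resize(p[125:275,180:330],(384,384)),s[110:302,160:352].repeat(2,0).repeat(2,1)]))
```

```text
163 [-0.08264727 -0.0091771 ] [-0.00591581  0.00538586] (array([-0.04910089, -0.0026664 ], dtype=float32), array([0.99988   , 0.01548923], dtype=float32))
```

View pics/s3.png

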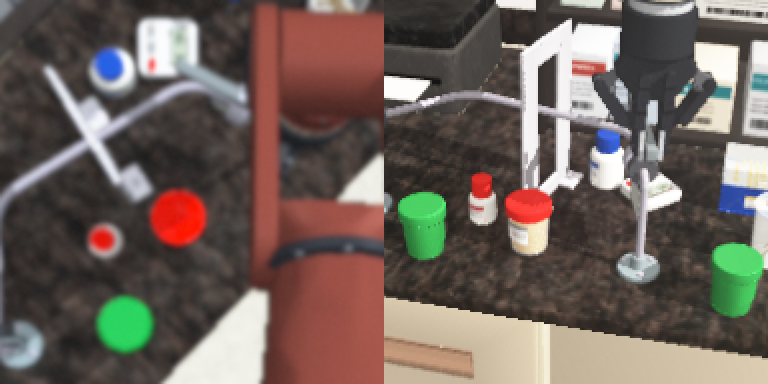

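The scene half shows the carrier in the hand on the last leg at (645,150), with everything else standing. The bar's rear end puts the ring about 8 mm short of park, so I'll push up to the stop gently while watching the force.

send_rows:
  steps:
    - [[0,0,0,0.002,0,0,-1],[0,0,0,0.004,0,0,-1],[0,0,0,0.006,0,0,-1],[0,0,0,0.007,0,0,-1],[0,0,0,0.007,0,0,-1]]

```text
t: 14.72
ee_pos: [0.5492, 0.0318, 0.1632]
eef_rot: [-90.0, 0.1, -118.7]
contact_force: [0.7, 2.8, 1.2]
finger_gap: 0.0127
```

send_rows:
  steps:
    - [[0,0,0,0.001,0,0,-1],[0,0,0,0.002,0,0,-1],[0,0,0,0.002,0,0,-1]]

```text
t: 14.97
ee_pos: [0.5488, 0.0312, 0.163]
eef_rot: [-90.0, 0.2, -118.7]
contact_force: [3.9, 5.4, -1.4]
finger_gap: 0.0124
```

send_rows:
  steps:
    - [[0,0,0,0.001,0,0,-1],[0,0,0,0.0015,0,0,-1],[0,0,0,0.0015,0,0,-1]]

```text
t: 15.22
ee_pos: [0.5485, 0.0303, 0.1628]
eef_rot: [-90.0, 0.3, -118.7]
contact_force: [4.9, 7.6, -2.5]
finger_gap: 0.0127
```

The ring is on the stop: about 9 N, and the hand is lagging its command. Lower 2 mm, release and lift.

send_rows:
  steps:
    - [[0,0,0,-0.001,0.001,0,-1],[0,0,0,-0.001,0.002,0,-1],[0,0,0,-0.001,0.002,0,-0.8],[0,0,0,-0.001,0.002,0,-0.5],[0,0,0,-0.001,0.002,0,0]]

```text
t: 15.63
ee_pos: [0.5466, 0.0283, 0.1604]
eef_rot: [-90.1, -0.2, -118.7]
contact_force: [-0.1, 0.1, -0.3]
finger_gap: 0.032
```

send_rows:
  steps:
    - [[0,0,0,0,0,0,1],[0,0,0,0,0,0,1],[0,0,0,0,0,0,1],[0,0,0,0,0,0,1],[0,0,0,0,0,0,1]]

```text
t: 16.05
ee_pos: [0.5477, 0.0292, 0.1611]
eef_rot: [-90.0, -0.0, -118.7]
contact_force: [0.4, 0.3, -0.8]
finger_gap: 0.0851
```

send_rows:
  steps:
    - [[0,0,0,0,0,0,1],[0,0,0,0,-0.02,0,1],[0,0,0,0,-0.04,0,1],[0,0,0,0,-0.065,0,1],[0,0,0,0,-0.09,0,1]]

```text
t: 16.47
ee_pos: [0.5474, 0.0294, 0.2517]
eef_rot: [-90.1, -0.0, -118.7]
contact_force: [0.5, -0.0, 1.1]
finger_gap: 0.0857
```

send_rows:
  steps:
    - [[0,0,0,0.03,-0.01,0,1],[0,0,0,0.06,-0.02,0,1],[0,0,0,0.06,-0.02,0,1],[0,0,0,0.06,-0.02,0,1],[0,0,0,0.06,-0.02,0,1]]

```text
t: 16.88
ee_pos: [0.5191, -0.0231, 0.2711]
eef_rot: [-90.0, 0.0, -118.7]
contact_force: [0.7, 0.5, -0.2]
finger_gap: 0.0857
```

```bash
cat > chk.py <<'E'
from h import *
import sys
a=-118.7; q=ring(.1835)[0]; print(read_state()["t"])
for n in ("top","wrist"):
    c=viewer.calibration(n); p,d=viewer.snapshot(n); P=cloud(n,d,c); z=P[...,2]; L=(P[...,:2]-q)@rz(a)
    if n=="wrist": cv2.imwrite(f"pics/{sys.argv[1]}.png",p)
    b=(z>.178)&(z<.192)&(abs(L[...,0])<.1)&(abs(L[...,1])<.03)
    print(n,b.sum()); 
    if b.sum()>20: print(L[b].min(0),L[b].max(0),line(L[b]),np.median(z[b]))
    r=(z>.138)&(z<.155)&(L[...,0]>-.03)&(L[...,0]<.05)&(abs(L[...,1])<.025)
    if r.sum()>5: print(" stop",r.sum(),L[r].min(0),L[r].max(0))
    for k,(x,y,h) in dict(small=(.4472,.2379,.06),cup=(.4697,.1569,.066),back=(.6342,.2279,.078),timer=(.6656,.1679,.019)).items():
        e=(abs(P[...,0]-x)<.035)&(abs(P[...,1]-y)<.035)&(abs(z-h)<.008)
        print("  ",k,e.sum(),np.median(P[e][:,:2],0).round(4) if e.sum()>5 else "")
E
python3 chk.py w4
```

```text
16.8833
top 330
[-0.07573931 -0.00772847] [0.07264444 0.00762846] (array([-0.00027393, -0.00039041], dtype=float32), array([0.9998452 , 0.01759475], dtype=float32)) 0.18440978344390846
 stop 67 [-0.01218725 -0.01585961] [0.02403649 0.01583185]
   small 74 [0.4471 0.2399]
   cup 336 [0.4696 0.1568]
   back 110 [0.635 0.228]
   timer 434 [0.6668 0.1681]
wrist 2668
[-0.03996152 -0.00572258] [0.07282328 0.00904513] (array([0.01302327, 0.00158894], dtype=float32), array([0.9999116 , 0.01329666], dtype=float32)) 0.18476629545415202
 stop 582 [-0.01315905 -0.01567502] [0.02437997 0.01747581]
   small 438 [0.4495 0.2349]
   cup 1976 [0.472  0.1562]
   back 0 
   timer 362 [0.649  0.1401]
```

View pics/w4.png

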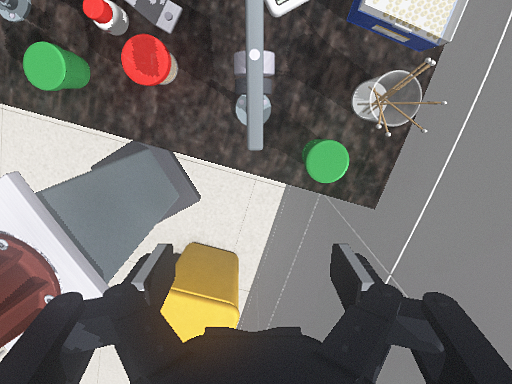

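Wrist view: the carrier is hanging on the rail with its bar at (255,75), and the ring and collar at (255,62–75). The ring reads 1.5–2 mm short of park. A close crop will show whether there's a gap.

Run:
```python
from h import *
w=cv2.imread("pics/w4.png")[30:130,205:305]; s,_=viewer.snapshot("scene"); 
s=s[155:235,250:330]
cv2.imwrite("pics/c5.png",np.hstack([cv2.resize(x,(400,400),interpolation=cv2.INTER_CUBIC) for x in(w,s)]))
```

```text
(no output)
```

View pics/c5.png

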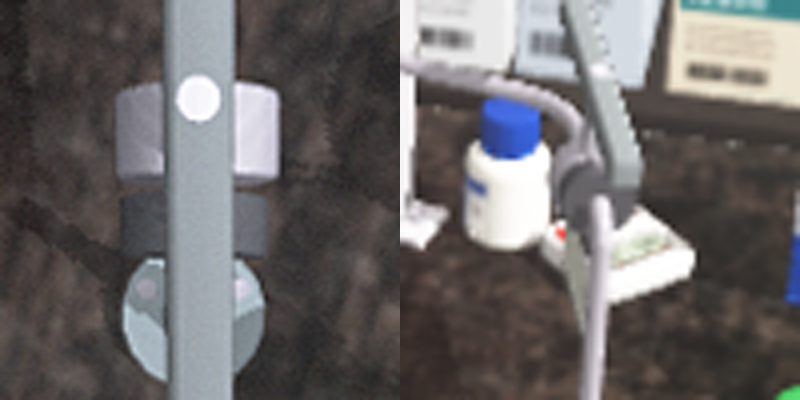

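The crop shows a gap of about 2–3 mm between the ring (bottom edge at y≈183) and the collar (top edge at y≈193). That is inside the tolerance, but I want it tight. I'll nudge the bar's rear end forward with shut fingers, so no grip release can pull it back.

Run:
```python
from h import *
s=read_state(); e=s["ee_pos"]; a=-118.7
d=rz(a)@[1,0]; q=ring(.1835)[0]; p=q-.105*d
st=[*(np.round(e,4)),a]; print(st, ring(.1835))
st=[.5194,-.0225,.2715,a]
b=[*p,.272,a]; c=[*p,.171,a]
plan(lin(st,b,10,-1)+lin(b,c,5,-1),start=st)
```

```text
[np.float64(0.519), np.float64(-0.0225), np.float64(0.2704), -118.7] (array([0.57453463, 0.07812567]), -118.7)
[[[0, -0.0, 0, -0.022, -0.0, 0.0, -1], [0, -0.0, 0, -0.0439, -0.0001, 0.0, -1], [0, -0.0, 0, -0.0659, -0.0001, 0.0, -1], [0, -0.0, 0, -0.0879, -0.0002, 0.0, -1], [0, -0.0, 0, -0.1099, -0.0003, 0.0, -1]]]
[[[0, -0.0, 0, -0.0219, -0.0, 0.0, -1], [0, -0.0, 0, -0.0439, -0.0001, 0.0, -1], [0, -0.0, 0, -0.0659, -0.0001, 0.0, -1], [0, -0.0, 0, -0.0879, -0.0002, 0.0, -1], [0, -0.0, 0, -0.1098, -0.0002, 0.0, -1]]]
[[[0, -0.0, 0, -0.0, 0.0202, 0.0, -1], [0, -0.0, 0, -0.0, 0.0404, 0.0, -1], [0, -0.0, 0, -0.0, 0.0606, 0.0, -1], [0, -0.0, 0, -0.0, 0.0808, 0.0, -1], [0, -0.0, 0, -0.0, 0.101, 0.0, -1]]]
end [   0.6249    0.1702    0.171  -118.7   ]
```

send_rows:
  steps:
    - [[0,0,0,-0.022,0,0,-1],[0,0,0,-0.044,0,0,-1],[0,0,0,-0.066,0,0,-1],[0,0,0,-0.088,0,0,-1],[0,0,0,-0.11,0,0,-1]]

```text
t: 17.45
ee_pos: [0.5722, 0.075, 0.2704]
eef_rot: [-90.1, -0.0, -118.6]
contact_force: [0.4, 0.2, -0.9]
finger_gap: 0.0256
```

send_rows:
  steps:
    - [[0,0,0,-0.022,0,0,-1],[0,0,0,-0.044,0,0,-1],[0,0,0,-0.066,0,0,-1],[0,0,0,-0.088,0,0,-1],[0,0,0,-0.11,0,0,-1]]

```text
t: 17.87
ee_pos: [0.6249, 0.1717, 0.2701]
eef_rot: [-90.1, -0.1, -118.6]
contact_force: [0.4, -0.4, -0.3]
finger_gap: 0.0005
```

send_rows:
  steps:
    - [[0,0,0,0,0.02,0,-1],[0,0,0,0,0.04,0,-1],[0,0,0,0,0.06,0,-1],[0,0,0,0,0.08,0,-1],[0,0,0,0,0.1,0,-1]]

```text
t: 18.28
ee_pos: [0.6243, 0.1708, 0.1693]
eef_rot: [-90.1, -0.0, -118.6]
contact_force: [-0.3, 0.1, 0.6]
finger_gap: -0.0001
```

send_rows:
  steps:
    - [[0,0,0,0.003,0,0,-1],[0,0,0,0.006,0,0,-1],[0,0,0,0.009,0,0,-1],[0,0,0,0.012,0,0,-1],[0,0,0,0.014,0,0,-1]]

```text
t: 18.7
ee_pos: [0.6191, 0.1573, 0.1734]
eef_rot: [-89.8, 0.1, -118.7]
contact_force: [-0.9, 0.0, 0.3]
finger_gap: -0.0
```

send_rows:
  steps:
    - [[0,0,0,0.001,0,0,-1],[0,0,0,0.002,0,0,-1],[0,0,0,0.002,0,0,-1]]

```text
t: 18.95
ee_pos: [0.6181, 0.156, 0.1727]
eef_rot: [-89.9, 0.1, -118.7]
contact_force: [1.7, 0.9, 1.9]
finger_gap: -0.0001
```

send_rows:
  steps:
    - [[0,0,0,0.001,0,0,-1],[0,0,0,0.0015,0,0,-1],[0,0,0,0.0015,0,0,-1]]

```text
t: 19.2
ee_pos: [0.6179, 0.1556, 0.1728]
eef_rot: [-89.9, 0.2, -118.7]
contact_force: [2.6, 5.3, 3.0]
finger_gap: 0.0001
```

send_rows:
  steps:
    - [[0,0,0,0.001,0,0,-1],[0,0,0,0.0015,0,0,-1],[0,0,0,0.0015,0,0,-1]]

```text
t: 19.45
ee_pos: [0.6178, 0.1549, 0.1734]
eef_rot: [-89.8, 0.3, -118.7]
contact_force: [2.9, 6.8, 4.2]
finger_gap: 0.0
```

The force rose to about 8 N with almost no motion, so the ring is against the stop. I'll back off, lift away and check.

send_rows:
  steps:
    - [[0,0,0,-0.002,0,0,-1],[0,0,0,-0.005,0,0,-1],[0,0,0,-0.015,0,0,-1],[0,0,0,-0.02,0,0,-1],[0,0,0,-0.02,-0.03,0,-1]]

```text
t: 19.87
ee_pos: [0.6202, 0.1705, 0.1928]
eef_rot: [-90.7, -0.6, -118.7]
contact_force: [-1.2, 0.0, -0.6]
finger_gap: -0.0002
```

send_rows:
  steps:
    - [[0,0,0,0,-0.03,0,-1],[0,0,0,0,-0.06,0,-1],[0,0,0,0,-0.09,0,-1],[0,0,0,0.02,-0.09,0,-1],[0,0,0,0.04,-0.09,0,-1]]

```text
t: 20.28
ee_pos: [0.6075, 0.1361, 0.2943]
eef_rot: [-89.8, 0.1, -118.6]
contact_force: [-0.3, -0.8, -0.2]
finger_gap: -0.0001
```

send_rows:
  steps:
    - [[0,0,0,0.035,0,0,-1],[0,0,0,0.07,0,0,-1],[0,0,0,0.105,0,0,-1],[0,0,0,0.14,0,0,-1],[0,0,0,0.17,0,0,-1]]

```text
t: 20.7
ee_pos: [0.5228, -0.0151, 0.2905]
eef_rot: [-90.1, -0.1, -118.7]
contact_force: [0.7, -1.2, -0.9]
finger_gap: 0.0003
```

send_rows:
  steps:
    - [[0,0,0,0,0,0,-1],[0,0,0,0,0,0,-1],[0,0,0,0,0,0,-1],[0,0,0,0,0,0,-1],[0,0,0,0,0,0,-1]]

```text
t: 21.12
ee_pos: [0.5249, -0.0125, 0.2911]
eef_rot: [-90.0, -0.0, -118.6]
contact_force: [-0.1, -0.8, 0.1]
finger_gap: 0.0001
```

```bash
python3 chk.py w6
python3 - <<'E'
import cv2
w=cv2.imread("pics/w6.png"); cv2.imwrite("pics/c6.png",cv2.resize(w[0:180,150:390],(800,600),interpolation=cv2.INTER_CUBIC))
E
```

```text
21.1167
top 320
[-0.07448037 -0.00781567] [0.07250262 0.00933629] (array([-0.03552477, -0.00106466], dtype=float32), array([0.9996511 , 0.02641511], dtype=float32)) 0.1841100654091424
 stop 70 [-0.01221737 -0.01816706] [ 0.02405814 -0.0020024 ]
   small 75 [0.4472 0.2403]
   cup 334 [0.4697 0.1569]
   back 112 [0.635 0.228]
   timer 428 [0.6666 0.1683]
wrist 2587
[-0.05835233 -0.00600104] [0.07365696 0.01016975] (array([0.00288465, 0.0019763 ], dtype=float32), array([0.9997397, 0.0228145], dtype=float32)) 0.18519478149196897
 stop 516 [-0.01275945 -0.01554024] [0.02423993 0.01727747]
   small 436 [0.4505 0.2371]
   cup 1735 [0.472  0.1566]
   back 0 
   timer 1041 [0.6592 0.1467]
```

View pics/c6.png

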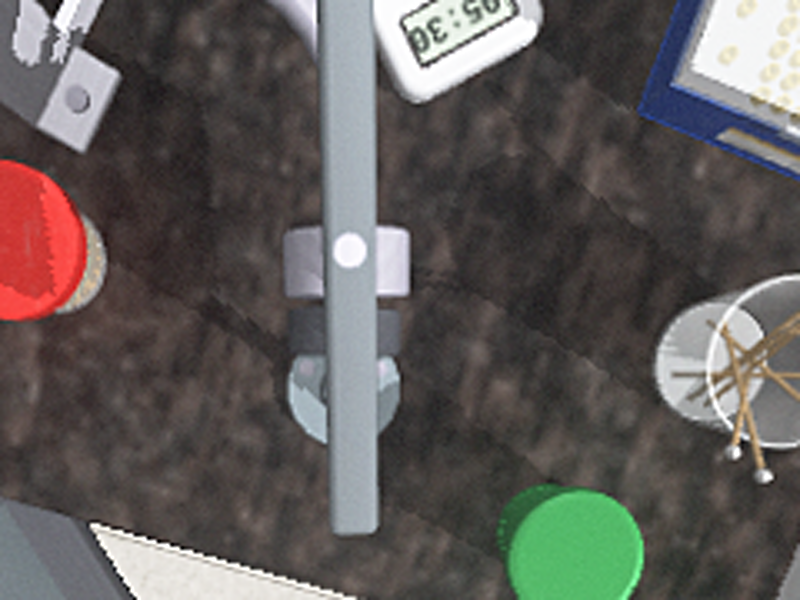

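The carrier is upright and still. The ring-to-collar gap is down to about 1 mm (crop: ring edge y≈298, collar y≈308, seen obliquely), and all four objects are where they started. Handing in.

```bash
python3 -c "
from workcell import ticket,read_state
print(ticket.finish_job(), read_state()['t'])"
```

```text
the job is handed in; nothing more can be done
the job is handed in; nothing more can be done
```

The carrier now hangs on the last leg against the end stop, and I handed the job in at about 21 s of the 54 s allowed. The hand-in gives no verdict.

**What I did:** I gripped the rear of the bar and slid the carrier round bend 1 until its ring was in the window. I let it hang, took the bar again from the far side and pulled it round bend 2 to the stop. On release it settled about 2–3 mm short, so I nudged the bar's rear end with shut fingers until the force rose to about 8 N.

**Last checks:**
- **Carrier position:** it hangs level, with the bar's top at 0.185 m. Along the rail, the ring reads about 1 mm before park in both cameras.
- **Sideways:** the two cameras disagree a little, at about 1 mm (top) and 2 mm (wrist). Both are inside the 5 mm limit.
- **Gap:** the final close-up still shows a thin gap between ring and collar, about 1 mm by the depth reading and up to 3 mm by eye. The picture is oblique.
- **Other objects:** in the top view, both bottles, the cup and the timer are upright and within about 3 mm of where they started. The wrist camera could not confirm the back bottle, and it saw only part of the timer.
- **Robot:** the hand is clear of everything, with no contact force.

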